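# Fit the tube carousel on its drive spindle

## Robot

A 6-joint arm with a two-finger parallel gripper is mounted at the origin on the work surface. World frame = base frame: x ahead of the robot, y to its left, z up, the work surface at z = 0. Lengths are in mm, angles in degrees, forces in N, time in s.
With the tool pointing down it reaches from about 425 to 950 mm from the base axis. Payload 3.5 kg.
Tool frame: the origin (TCP) lies on the centre line of the jaws, within the pads' length; the fingertips stand 14 mm ahead of it and the grasp point (between the pads) lies 5 mm behind it; z points along the fingers, y is the direction in which the jaws open and shut (so a half turn about z gives the same grasp; the last joint's range is limited). The gripper opens to 85 mm and grips with 20 to 120 N. Pads are 22 mm wide; open, the fingers measure 114 mm over their backs; the gripper's body (76 mm by 85 mm) begins 54 mm behind the grasp point. The pads swing forward as they close: fully open they stand 13 mm farther back than shut.
Start: joints at [61.593, 16.404, 90.338, -0, 73.258, -8.594], TCP at [228.754, 635.042, 245.325] pointing down, gripper open.
Joint ranges: [-158.93, 158.93], [-51.34, 127.21], [12.03, 142.37], [-87.48, 267.48], [13.55, 161.25], [-162.69, 162.69]. Speed limits (degrees/s): [159.86, 159.86, 180, 180, 180, 180].

## Interface

Orientations are given as a 3x3 rotation matrix whose columns are the frame's x, y, z axes.
In Python, from workcell import robot, optics, job gives the robot as it stands.
- The arm moves only by the tool play_rows, never from a script. Its argument "commands" is a list that holds one entry, the list of rows, each a list of 5 numbers: the finger opening in m, from 0 to 0.0854, then the shift along the world's x, y, z in m, then the turn about the world's z in rad. A call has 1 to 10 rows; each row is the pose to reach, as a shift and turn from the pose commanded when the call began; what a row does not reach only later rows make up. A row lasts 1/8 s, in which the tool goes at most 62.5 mm and 10.7 degrees, less where a joint would pass 70% of its speed; a pose out of reach is approached as far as the arm can. A call with a gripper value outside its range is refused whole. The fingers move at their own pace and stop on an object; "force" is the grip in N (left out, the last holds). Time passes only in rows, so rows that repeat a pose let the fingers close. It gives the time, the measured TCP pose, the force and the opening at its end, in the units of the state.
- robot.read_state(): the state, without advancing time (a new reading comes with each control period).
- optics.snapshot(name): name is "scene" or "top" or "wrist"; returns (picture, depth): 400x640x3 uint8, blue, green, red; 400x640 float32, mm along the optical axis (not along the pixel's ray), 0 where there is no reading.
- optics.get_calibration(name): a dict with "mtx" (3x3 intrinsics, pixels), "camera_from_world" (4x4, takes a point from world to camera coordinates). Camera axes: x right, y down, z forward; pixel columns grow to the right and rows downward; lengths in mm; the calibration is good to about 2 mm. A picture is of the moment at which its call begins: read the wrist's pose just before it. get_calibration takes no time and is no camera call; for the wrist camera it gives the pose at the moment of the call.
- job.job_done(): hands the job in, once; it reports no verdict.
Trained networks look in the newest picture that a camera, given by its name, has taken for a name from the list of things; names that differ only in an ending like _2 or _b are one class to them, and where a whole thing is asked for, a point or a joint stands for the part that bears it (a point fixed in the world has none). Each returns a list of dicts, best first, with "p" (0 to 1); they miss things now and then, are a little off and sometimes report something else, mostly with a low value. They report only what shows in the picture. A call takes as long as a camera call.
- optics.recognise(camera, thing): "xyz" ([x, y, z] in mm, in the coordinates of the camera as it stood for that picture, good to about 4 mm: the middle of the surface that is visible of it).
The state is a dict: "time_s": time; "joint_pos": joint angles; "dq": joint speeds; "effort": joint torques, N m; "tool_pos": TCP position; "eef_rot": TCP orientation; "ft_force": force on the tool from outside, world axes, zero at the start; "moment": the same for the moment, N m; "gripper_width": finger opening in mm.
Only numpy, scipy, OpenCV 4.12 (cv2) and the standard library are available. Lean on these libraries where they do the work, as an engineer would, in place of code of your own. Each camera call takes 0.05 s, during which the arm holds its last target. There are 200 camera calls.

## Task

Fit the larger of the two tube carousels onto the upright spindle of the white drive unit: its notched hub has to drop over the spindle's cross bar, and must then be pushed down until it is fully home on the seat, and let go. Do not force it down while the cross bar blocks it, do not tip it over, and leave the smaller carousel and the other things on the bench where they are.

Things in the scene. Friction and masses are not known exactly. Their poses are not given: they have to be found in the camera images.
- carousel: The larger tube carousel (about 400 g, +-25%), upright on its hub. Origin: centre of the hub's underside; z up its axis. From below: aluminium hub sleeve, outer diameter 48, z = 0 to 62 mm, bore diameter 31 open below and closed at z = 62; solid flat white disc, diameter 150, z = 62 to 72, with 12 dark tube holes; round aluminium grip knob, diameter 32, z = 72 to 117.
- knob (a point): Point on the axis of the larger carousel's knob, 22 mm above the disc's upper face, 94 mm above the hub's underside: a place to grip.
- hub_mouth (a point): Centre of the hub's lower end (same point and axes as carousel). The lowest 23 mm of the sleeve are cut by four notches, at its +x, -x, +y and -y, each 11.7 mm wide at the bore and wider outwards; four teeth stand between them.
- drive: Drive unit: a fixed white box 170 (x) x 190 (y) x 55 mm high (deck) with a blue front on its -x side. Origin: centre of its underside, z up. In the middle of the deck stand a grey seat boss (diameter 60, 6 high), a dark collar and an upright steel spindle of diameter 28 with a cross bar.
- seat (a point): Centre of the boss's top, on the spindle's axis, 61 mm above the bench: where the centre of the hub's underside is when the carousel is fully home.
- spindle_tip (a point): Centre of the spindle's tip, 117 mm above the bench, 56 above the seat. The tip tapers over its last 10 mm from diameter 28 to 14.
- bar (a point): Point on the axis level with the cross bar's top, 20 mm above the seat. The bar is 44 long over all, 8 wide, 8 high. Its angle varies from start to start and is not measured (this point's axes are the drive's); a stiff brake, about 0.4 N m, holds spindle and bar. At a wrong angle the hub's teeth stop on it; it passes where two notches lie over it: every 90 degrees, about 6 either way.
- collar_top (a point): Point on the axis level with the starting top of the dark collar (diameter 54), 8 mm above the seat. A hub past the bar meets it; it slides down 8 mm under a steady push of about 8 N, damped, more than the carousel's weight, and stays down; then the hub meets the rigid boss.
- small_carousel: The smaller tube carousel, for another machine, to be left alone: disc diameter 110, 8 holes, hub diameter 40, knob diameter 26, 105 mm tall. Origin: centre of its underside.
- jar: White lidded jar, diameter 68, 85 mm tall, to be left alone. Origin: centre of its underside.
- bottle_a: Amber bottle, diameter 60, 130 mm tall, to be left alone. Origin: centre of its underside.
- bottle_b: Clear bottle, diameter 52, 110 mm tall, to be left alone. Origin: centre of its underside.
- beaker: Glass beaker, diameter 72, 90 mm tall, to be left alone. Origin: centre of its underside.

How it is judged:
By the outcome, as a careful person would: the job done as asked, in the order asked, and still so for the second after the job is handed in, with the robot touching nothing.
It also fails if it takes over 58 s, if anything falls off the work surface, if the arm or the gripper's body presses on something with over 40 N, if the wrist force passes 120 N, or if a joint passes its speed limit or range.

## Working session

There is one attempt and no reset: what is moved stays moved. The work goes in short steps, Python scripts to look and compute and a tool call to move; the robot and the scene stay as the last step left them, time stands still between calls to the robot, and variables do not carry over. Pictures are saved under pics/ and viewed, about 8 in all and at most 12, crops included, and the job is handed in when it is done.

Besides the shell and the picture viewer there is one more tool, called as name(argument=value, ...), one argument or row to a line, values as JSON. play_rows: Moves the arm, as the interface text tells. Its arguments: {"type":"object","properties":{"commands":{"type":"array"},"force":{"type":"number"}},"required":["commands"]}

```bash
mkdir -p pics
cat > h.py <<'E'
import numpy as np, cv2
from workcell import robot, optics, job
def world(cam, xyz, cal=None):
    T=np.linalg.inv((cal or optics.get_calibration(cam))["camera_from_world"])
    return (T@np.append(xyz,1))[:3]
def cloud(cam,d,cal=None):
    c=cal or optics.get_calibration(cam); K=np.array(c["mtx"]); T=np.linalg.inv(c["camera_from_world"])
    v,u=np.indices(d.shape); P=np.stack([(u-K[0,2])/K[0,0]*d,(v-K[1,2])/K[1,1]*d,d],-1)
    W=P@T[:3,:3].T+T[:3,3]; W[d<=0]=np.nan; return W
E
python3 - <<'E'
from h import *
np.set_printoptions(precision=1,suppress=True)
s=robot.read_state(); print(s)
for cam in ["scene","top","wrist"]:
    im,d=optics.snapshot(cam); cv2.imwrite(f"pics/{cam}0.png",im); np.save(f"{cam}0.npy",d)
    c=optics.get_calibration(cam); print(cam,np.array(c["mtx"])[[0,1,0,1],[0,1,2,2]], np.linalg.inv(c["camera_from_world"])[:3,2:4].T)
    for t in ["carousel","knob","small_carousel","drive","spindle_tip","bar","jar","bottle_a","beaker"]:
        for r in optics.recognise(cam,t)[:2]: print(cam,t,round(r["p"],2),world(cam,r["xyz"]))
print(robot.read_state()["time_s"])
a=cv2.imread("pics/scene0.png");b=cv2.imread("pics/top0.png")
cv2.imwrite("pics/a0.png",cv2.resize(np.vstack([a,b]),(480*1,600)))
E
```

```text
{'time_s': 0.0, 'joint_pos': array([61.6, 16.5, 90.4, -0. , 73.3, -8.6]), 'dq': array([ 0. ,  0.1,  0.1,  0. , -0. , -0. ]), 'effort': array([ -0. , -40.6, -29.3,  -0. ,   0. ,   0. ]), 'tool_pos': array([228.4, 634.5, 243.9]), 'eef_rot': array([[-0.9,  0.3, -0. ],
       [ 0.3,  0.9, -0. ],
       [ 0. , -0. , -1. ]]), 'ft_force': array([-0.3,  0.5, -0.4]), 'moment': array([ 0.1,  0. , -0. ]), 'gripper_width': 85.32914741227964}
scene [461.9 461.9 317.  202.7] [[  -0.3    0.5   -0.8]
 [ 780.9 -529.  1072.8]]
scene carousel 0.71 [ 650.4 -140.8   71.8]
scene carousel 0.6 [597.5 154.9  55.5]
scene knob 0.92 [ 650.6 -145.9   69.9]
scene small_carousel 0.87 [443.5 -72.1  55.3]
scene drive 0.79 [603.5 155.5  53.4]
scene spindle_tip 0.87 [602.5 154.5  53.2]
scene bar 0.62 [601.8 157.5  56.2]
scene jar 0.85 [ 506.6 -366.4   82.5]
scene bottle_a 0.88 [ 661.3 -350.5   89.4]
scene bottle_a 0.55 [ 318.5 -395.3   74.9]
scene beaker 0.66 [338.8 398.9  65.3]
top [467.6 467.6 317.2 202.9] [[   0.2   -0.    -1. ]
 [ 182.2   -8.1 1491.7]]
top carousel 0.92 [ 644.2 -129.4   74.4]
top small_carousel 0.7 [443.2 -58.4  60. ]
top drive 0.91 [596.4 177.5  53.1]
top spindle_tip 0.72 [590.6 176.   51.1]
top bar 0.66 [592.1 176.2  55.5]
top bar 0.31 [ 647.7 -132.4   71.4]
top jar 0.66 [ 500.2 -350.9   83.9]
top bottle_a 0.73 [ 648.9 -323.8   87.7]
top bottle_a 0.73 [ 312.2 -379.    72.4]
top beaker 0.9 [339.8 428.6  46.1]
wrist [276.2 276.2 319.4 202.3] [[  0.3  -0.1  -1. ]
 [155.1 661.1 373.9]]
wrist carousel 0.35 [508.5 263.4  11.9]
wrist drive 0.8 [512.1 256.4  17.2]
wrist spindle_tip 0.83 [512.8 260.5  11.2]
wrist bar 0.63 [508.8 256.1   9.2]
1.5
```

View pics/top0.png

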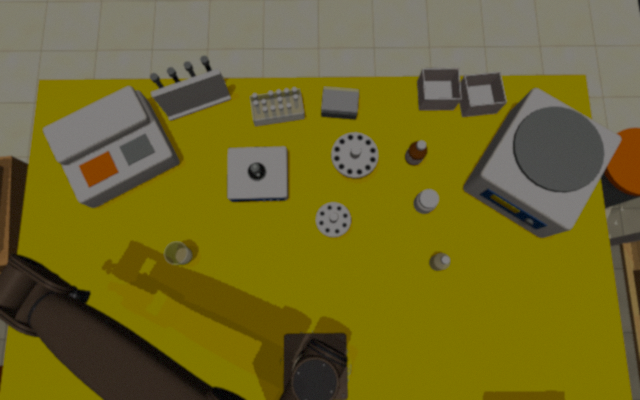

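View pics/scene0.png

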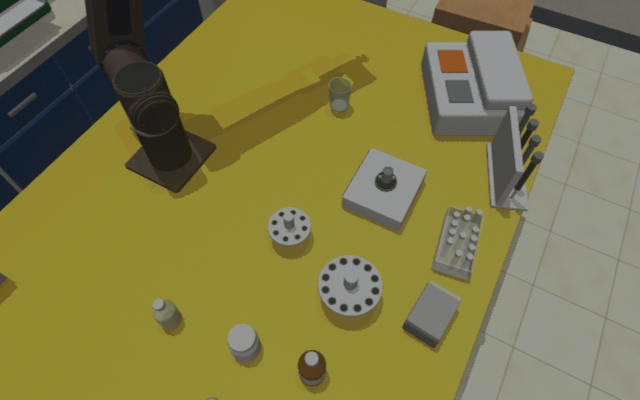

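The top view shows the drive at (257,172), the large carousel at (355,155) and the small one at (333,219). The scene view shows the large carousel at (350,287) and the drive at (386,185). The cameras disagree by about 20 mm, and the wrist camera by more, so I'll check their depth clouds against the bench plane.

Run:
```python
from h import *
np.set_printoptions(precision=1,suppress=True)
for cam in ["scene","top","wrist"]:
    im=cv2.imread(f"pics/{cam}0.png"); W=cloud(cam,np.load(f"{cam}0.npy"))
    hsv=cv2.cvtColor(im,cv2.COLOR_BGR2HSV); m=(hsv[...,0]>20)&(hsv[...,0]<35)&(hsv[...,1]>180)&(hsv[...,2]>90)&np.isfinite(W[...,2])
    P=W[m]; A=np.c_[P[:,:2],np.ones(len(P))]; co,*_=np.linalg.lstsq(A,P[:,2],rcond=None); print(cam,"bench plane mm/m",co*[1000,1000,1],"rms",np.std(P[:,2]-A@co),len(P))
    if cam=="wrist": print(optics.get_calibration(cam)["camera_from_world"], W[200,320]); continue
    for n,(u,v) in dict(top=dict(drive=(257,172),car=(355,155),sm=(333,219)),scene=dict(drive=(386,190),car=(350,287),sm=(289,228)))[cam].items():
        Q=W[v-70:v+70,u-70:u+70].reshape(-1,3); 
        z0,z1=dict(drive=(45,62),car=(64,80),sm=(50,75))[n]
        r=np.linalg.norm(Q[:,:2]-W[v,u,:2],axis=1)
        q=Q[(Q[:,2]>z0)&(Q[:,2]<z1)&(r<120 if n!="sm" else r<75)]; k=Q[(Q[:,2]>z1+8)&(r<60)]
        b=cv2.minAreaRect(q[:,:2].astype(np.float32)); print(cam,n,"plate",np.median(q[:,2]),b,"knob",np.mean(k,0),np.max(k[:,2],initial=0),len(k))
```

```text
scene bench plane mm/m [ 2.4 -3.4  0. ] rms 1.1102230246251565e-16 2
scene drive plate 53.864784062822935 ((594.4291381835938, 175.66159057617188), (172.00283813476562, 191.44198608398438), 1.438020944595337) knob [597.  171.3  93.4] 117.64293618465365 205
scene car plate 71.4178560098917 ((646.1787719726562, -134.60986328125), (146.58200073242188, 149.8057861328125), 28.778900146484375) knob [ 646.8 -138.5  111.8] 120.70829976142988 206
scene sm plate 59.271319303220594 ((438.8264465332031, -63.8447265625), (109.7815170288086, 108.5290756225586), 72.2408218383789) knob [440.8 -66.3 100.1] 107.83506247911134 116
top bench plane mm/m [0.1 0.  0.1] rms 18.752029573273358 131604
top drive plate 54.898187866484705 ((598.4149780273438, 179.02542114257812), (174.18368530273438, 188.66038513183594), 1.5707334280014038) knob [594.8 177.5  93.2] 122.39599022462744 144
top car plate 72.41281101292884 ((648.9737548828125, -131.9915313720703), (147.76364135742188, 147.5330352783203), 39.523963928222656) knob [ 646.3 -131.6  113.7] 124.7457030410651 102
top sm plate 60.076279446017 ((442.5126953125, -60.57861328125), (106.25509643554688, 108.12687683105469), 88.96221160888672) knob [441.5 -60.4 102.6] 112.73903580486603 63
wrist bench plane mm/m [ 0.3  0.3 -0.2] rms 2.143486499787729 177614
[[   0.3    0.9    0.  -674.8]
 [   0.9   -0.3    0.3  -40.3]
 [   0.3   -0.1   -1.   379.5]
 [   0.     0.     0.     1. ]] [265.2 622.6  -0.1]
```

View pics/wrist0.png

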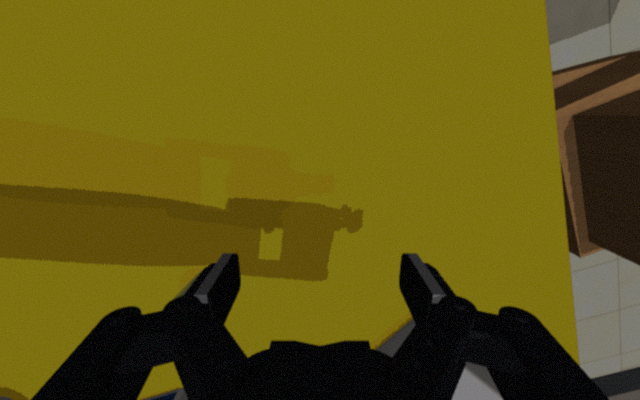

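The clouds agree: drive at about (596,177), large carousel at about (647,-133), heights as given. The wrist picture shows only bench and the open fingers. Next I'll move over the drive to read the bar's angle.

play_rows(
  commands=[
    [[0.085, 0.03, -0.035, 0, 0], [0.085, 0.08, -0.095, 0, 0], [0.085, 0.13, -0.154, 0, 0], [0.085, 0.18, -0.213, 0, 0], [0.085, 0.23, -0.272, 0, 0], [0.085, 0.28, -0.331, 0, 0], [0.085, 0.325, -0.384, 0, 0], [0.085, 0.365, -0.431, 0, 0], [0.085, 0.396, -0.468, 0, 0], [0.085, 0.396, -0.468, 0, 0]],
  ],
)

```text
time_s: 2.75
tool_pos: [623.0, 168.8, 245.6]
eef_rot: [[-0.941, 0.339, 0.001], [0.339, 0.941, 0.0], [-0.0, 0.0, -1.0]]
ft_force: [0.2, 0.1, -0.1]
gripper_width: 84.9
```

Run:
```python
from h import *
np.set_printoptions(precision=2,suppress=True)
s=robot.read_state(); print(s["time_s"],s["tool_pos"],s["ft_force"],s["joint_pos"]); cal=optics.get_calibration("wrist")
im,d=optics.snapshot("wrist"); np.save("w1.npy",d); np.save("w1cal.npy",cal["camera_from_world"]); cv2.imwrite("pics/w1.png",im)
K=np.array(cal["mtx"]); T=np.array(cal["camera_from_world"])
p=T@[596,177,81,1]; uv=K@p[:3]; u,v=(uv[:2]/uv[2]).astype(int); print(u,v)
W=cloud("wrist",d,cal)
h=W[...,2]; m=np.isfinite(h)&(np.hypot(W[...,0]-596,W[...,1]-177)<60)
for lo,hi in [(50,58),(59,63),(66,72),(74,83),(90,114),(115,125)]:
    q=W[m&(h>lo)&(h<hi)]; print(lo,hi,len(q),q.mean(0) if len(q) else '')
q=W[m&(h>112)]; print(q.mean(0))
c=im[max(v-70,0):v+70,max(u-90,0):u+90]; cv2.imwrite("pics/w1c.png",cv2.resize(cv2.convertScaleAbs(c,alpha=1.6),None,fx=4,fy=4,interpolation=cv2.INTER_CUBIC)); print(c.shape,u-90,v-70)
```

```text
2.75 [623.02 168.76 245.58] [ 0.17  0.1  -0.1 ] [  6.16  12.71  94.76   0.02  72.49 -64.03]
318 162
50 58 6314 [591.84 177.07  55.09]
59 63 310 [590.17 183.01  61.06]
66 72 1033 [594.24 181.89  69.08]
74 83 113 [589.84 178.71  80.46]
90 114 554 [596.35 180.87 108.55]
115 125 87 [597.73 180.35 116.01]
[611.32 171.63 303.57]
(140, 180, 3) 228 92
```

View pics/w1c.png

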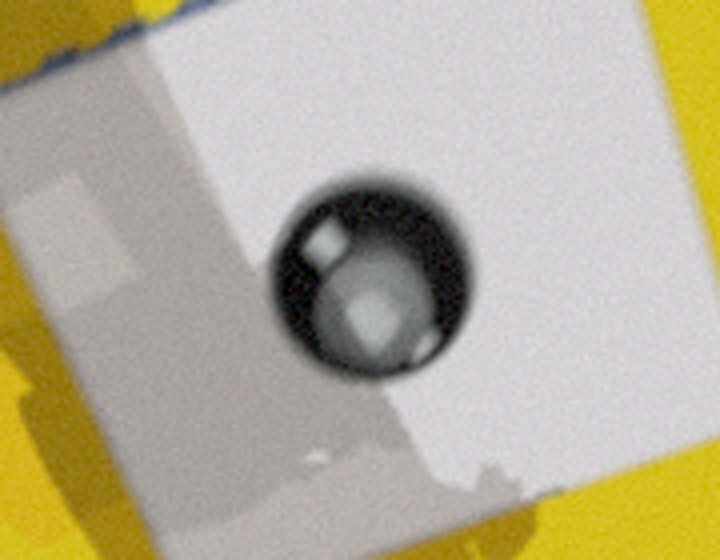

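The crop shows the dark collar centred near (372,278), with the bar's ends at (327,240) and (428,347). I'll back-project these.

Run:
```python
from h import *
np.set_printoptions(precision=2,suppress=True)
T=np.load("w1cal.npy"); K=np.array(optics.get_calibration("wrist")["mtx"]); Ti=np.linalg.inv(T)
def ray(u,v,z):
    d=Ti[:3,:3]@np.linalg.solve(K,[u,v,1]); return Ti[:3,3]+d*(z-Ti[2,3])/d[2]
im=cv2.imread("pics/w1.png"); g=cv2.cvtColor(im,cv2.COLOR_BGR2GRAY)[92:232,228:408]
dark=(g<45).astype(np.uint8); n,L,S,C=cv2.connectedComponentsWithStats(dark); i=1+np.argmax(S[1:,4]*(np.hypot(*(C[1:]-[93,70]).T)<25)); print(S[i],C[i])
cn=max(cv2.findContours((L==i).astype(np.uint8),0,2)[0],key=cv2.contourArea); hull=cv2.convexHull(cn)[:,0]
P=np.array([ray(u+228,v+92,69)[:2] for u,v in hull]); print("collar circle",cv2.minEnclosingCircle(P.astype(np.float32)), cv2.fitEllipse(P.astype(np.float32)))
# rectified view at z=81
c0=np.array([596,179]); R=35; N=560
xs=np.float32([[c0[0]-R,c0[1]-R],[c0[0]+R,c0[1]-R],[c0[0]+R,c0[1]+R],[c0[0]-R,c0[1]+R]])
uv=[]
for x,y in xs:
    p=K@(T@[x,y,81,1])[:3]; uv.append(p[:2]/p[2])
H=cv2.getPerspectiveTransform(np.float32(uv),np.float32([[0,N],[N,N],[N,0],[0,0]]))
r=cv2.convertScaleAbs(cv2.warpPerspective(im,H,(N,N),flags=cv2.INTER_CUBIC),alpha=1.8); 
cv2.imwrite("pics/bar.png",r)
a=ray(228+327/4,92+240/4,81);b=ray(228+428/4,92+347/4,81); print(a,b,np.degrees(np.arctan2(*(b-a)[1::-1])), (a+b)/2)
W=cloud("wrist",np.load("w1.npy"),{"mtx":K,"camera_from_world":T}); h=W[...,2]
q=W[np.isfinite(h)&(h>77)&(h<84)&(np.hypot(W[...,0]-596,W[...,1]-179)<25)&(np.hypot(W[...,0]-596,W[...,1]-179)>16)]
for s in (1,-1):
    k=q[(q[:,0]-596)*s>0]; print(len(k),k.mean(0) if len(k) else '')
```

```text
[ 69  47  48  47 938] [92.21 66.53]
collar circle ((598.982177734375, 178.189453125), 26.709896087646484) ((598.855224609375, 178.33648681640625), (51.73625946044922, 53.04011154174805), 136.841796875)
[582.33 172.41  81.  ] [618.61 188.16  81.  ] 23.460420571623647 [600.47 180.29  81.  ]
24 [616.36 189.27  80.83]
31 [579.37 172.46  80.87]
```

View pics/bar.png

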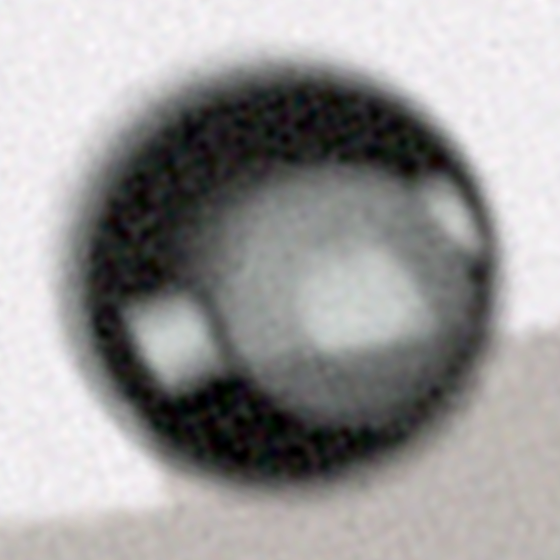

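The rectified picture shows the bar's stubs ending at about (143,347) and (470,212), a 44 mm length. That puts the bar at about 23° and the axis at about (599,178.5). Next I'll look at the carousel from the same kind of wrist view.

play_rows(
  commands=[
    [[0.085, 0.005, -0.03, 0, 0], [0.085, 0.013, -0.08, 0, 0], [0.085, 0.022, -0.14, 0, 0], [0.085, 0.031, -0.195, 0, 0], [0.085, 0.04, -0.25, 0, 0], [0.085, 0.047, -0.29, 0, 0], [0.085, 0.05, -0.31, 0, 0], [0.085, 0.05, -0.31, 0, 0], [0.085, 0.05, -0.31, 0, 0]],
  ],
)

```text
time_s: 3.92
tool_pos: [671.8, -137.9, 245.3]
eef_rot: [[-0.941, 0.338, -0.0], [0.338, 0.941, 0.001], [0.001, 0.001, -1.0]]
ft_force: [-1.8, 0.5, -0.1]
gripper_width: 85.0
```

Run:
```python
from h import *
np.set_printoptions(precision=2,suppress=True)
s=robot.read_state(); print(s["time_s"],s["tool_pos"]); cal=optics.get_calibration("wrist")
im,d=optics.snapshot("wrist"); cv2.imwrite("pics/w2.png",im)
K=np.array(cal["mtx"]); T=np.array(cal["camera_from_world"]); W=cloud("wrist",d,cal); h=W[...,2]
rr=np.hypot(W[...,0]-647,W[...,1]+133)
q=W[np.isfinite(h)&(h>68)&(h<76)&(rr<90)]; print("disc",len(q),q[:,2].mean(),cv2.minEnclosingCircle(q[:,:2].astype(np.float32)))
m=np.isfinite(h)&(h>113)&(h<122)&(rr<30);q=W[m];print("knobtop",len(q),q.mean(0),cv2.minEnclosingCircle(q[:,:2].astype(np.float32)))
# rectified disc at z=72 and knob top at z=117
def rect(z,c0,R,N):
    xs=[(c0[0]-R,c0[1]-R),(c0[0]+R,c0[1]-R),(c0[0]+R,c0[1]+R),(c0[0]-R,c0[1]+R)]; uv=[]
    for x,y in xs:
        p=K@(T@[x,y,z,1])[:3]; uv.append(p[:2]/p[2])
    H=cv2.getPerspectiveTransform(np.float32(uv),np.float32([[0,N],[N,N],[N,0],[0,0]])); return cv2.warpPerspective(im,H,(N,N),flags=cv2.INTER_CUBIC)
c0=(647,-133); r=rect(72,c0,90,540); g=cv2.cvtColor(r,cv2.COLOR_BGR2GRAY); cv2.imwrite("pics/disc.png",np.hstack([r[::1],]))
n,L,S,C=cv2.connectedComponentsWithStats((g<75).astype(np.uint8)); H=[]
for i in range(1,n):
    x,y=(C[i][0]-270)/3+c0[0],(270-C[i][1])/3+c0[1]
    if 40<S[i,4]<3000: H.append((x,y)); print(S[i,4],round(x,1),round(y,1),round(np.hypot(x-c0[0],y-c0[1]),1),round(np.degrees(np.arctan2(y-c0[1],x-c0[0])),1))
```

```text
3.925 [ 671.8  -137.92  245.26]
disc 13309 72.18204797520475 ((647.3399047851562, -131.9913787841797), 74.65271759033203)
knobtop 849 [ 646.86 -131.92  116.93] ((647.4778442382812, -132.2484588623047), 15.86909008026123)
1995 634.7 -74.6 59.7 101.9
2033 665.3 -75.9 60.0 72.2
2320 607.3 -89.1 59.2 132.1
2081 691.0 -92.4 59.9 42.7
2451 591.1 -114.4 58.9 161.6
2529 704.9 -119.5 59.4 13.1
1393 638.5 -128.6 9.6 152.6
2598 589.7 -144.9 58.5 -168.2
2507 703.6 -150.1 59.1 -16.8
54 563.5 -152.0 85.6 -167.2
131 573.0 -156.7 77.7 -162.2
44 566.3 -156.1 83.9 -164.0
67 566.4 -160.2 85.1 -161.4
2544 603.8 -171.9 58.2 -138.0
2596 687.2 -175.7 58.7 -46.8
2456 630.0 -188.5 58.0 -107.1
2582 660.1 -189.8 58.3 -77.0
82 680.2 -206.1 80.3 -65.6
```

View pics/disc.png

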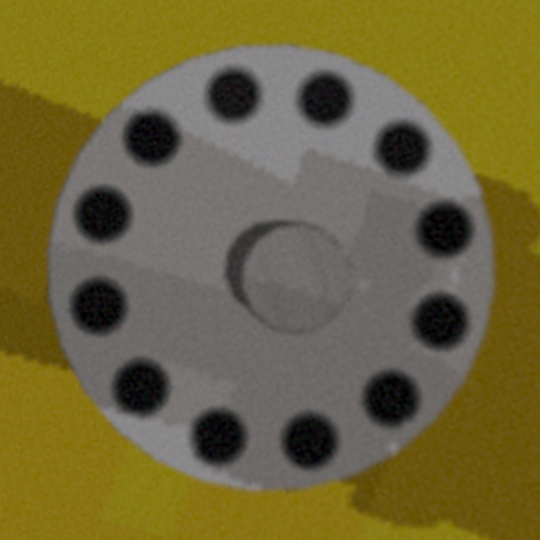

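The disc view shows 12 holes around (270,270), and the knob top reads (647.4,-132.1,117). I'll descend with the fingers open and grip.

play_rows(
  commands=[
    [[0.085, -0.015, 0.006, -0.01, 0], [0.085, -0.0275, 0.011, -0.04, 0], [0.085, -0.0275, 0.011, -0.085, 0], [0.085, -0.0275, 0.011, -0.125, 0], [0.085, -0.0275, 0.011, -0.147, 0], [0.085, -0.0275, 0.011, -0.153, 0], [0.085, -0.0275, 0.011, -0.153, 0], [0.085, -0.0275, 0.011, -0.153, 0]],
  ],
)

```text
time_s: 4.97
tool_pos: [645.7, -128.9, 94.5]
eef_rot: [[-0.941, 0.339, 0.003], [0.339, 0.941, -0.001], [-0.004, 0.0, -1.0]]
ft_force: [0.1, 0.3, 0.5]
gripper_width: 84.8
```

play_rows(
  commands=[
    [[0.02, 0, 0, 0, 0], [0.02, 0, 0, 0, 0], [0.02, 0, 0, 0, 0], [0.02, 0, 0, 0, 0], [0.02, 0, 0, 0, 0], [0.02, 0, 0, 0, 0], [0.02, 0, 0, 0, 0], [0.02, 0, 0, 0, 0]],
  ],
  force=60,
)

```text
time_s: 5.98
tool_pos: [644.6, -128.8, 92.8]
eef_rot: [[-0.941, 0.339, 0.0], [0.339, 0.941, -0.001], [-0.001, -0.001, -1.0]]
ft_force: [-2.1, -2.0, 3.1]
gripper_width: 30.9
```

Gripped (opening 30.9). Now I'll lift high towards the scene camera's level to see the notches from the side.

play_rows(
  commands=[
    [[0.02, 0, 0, 0.01, 0], [0.02, 0, 0, 0.04, 0], [0.02, 0, 0, 0.09, 0], [0.02, 0, 0, 0.15, 0], [0.02, -0.01, 0.01, 0.21, 0], [0.02, -0.02, 0.02, 0.265, 0], [0.02, -0.03, 0.03, 0.32, 0], [0.02, -0.05, 0.04, 0.375, 0], [0.02, -0.07, 0.05, 0.43, 0], [0.02, -0.09, 0.06, 0.48, 0]],
  ],
)

```text
time_s: 7.22
tool_pos: [553.5, -67.5, 573.1]
eef_rot: [[-0.941, 0.338, -0.001], [0.338, 0.941, 0.002], [0.001, 0.001, -1.0]]
ft_force: [1.2, -0.8, -3.2]
gripper_width: 30.8
```

play_rows(
  commands=[
    [[0.02, 0, 0, 0.045, 0], [0.02, 0, 0, 0.08, 0], [0.02, 0, 0, 0.1, 0], [0.02, 0, 0, 0.1, 0], [0.02, 0, 0, 0.1, 0]],
  ],
)

```text
time_s: 7.85
tool_pos: [554.8, -68.4, 670.2]
eef_rot: [[-0.941, 0.339, -0.003], [0.339, 0.941, 0.001], [0.003, 0.0, -1.0]]
ft_force: [0.5, -0.6, -3.6]
gripper_width: 30.8
```

```bash
cat >> h.py <<'E'
def disc_fit(cam,d,s,cal=None):
    """disc centre (x,y,z) from depth near the tool"""
    W=cloud(cam,d,cal); t=s["tool_pos"]; h=W[...,2]; r=np.hypot(W[...,0]-t[0],W[...,1]-t[1])
    m=np.isfinite(h)&(abs(h-(t[2]-20))<6)&(r<95); q=W[m]; (x,y),R=cv2.minEnclosingCircle(q[:,:2].astype(np.float32))
    return x,y,np.median(q[:,2]),R,len(q)
E
python3 - <<'E'
from h import *
np.set_printoptions(precision=2,suppress=True)
s=robot.read_state(); print(s["time_s"],s["tool_pos"],s["joint_pos"],s["ft_force"],s["gripper_width"])
im,d=optics.snapshot("scene"); cv2.imwrite("pics/s2.png",im); np.save("s2.npy",d)
print(disc_fit("scene",d,s))
c=optics.get_calibration("scene"); p=np.array(c["mtx"])@(np.array(c["camera_from_world"])@np.append(s["tool_pos"]-[0,0,60],1))[:3]; u,v=(p[:2]/p[2]).astype(int); print(u,v)
cv2.imwrite("pics/s2c.png",cv2.resize(cv2.convertScaleAbs(im[max(v-80,0):v+80,max(u-100,0):u+100],alpha=1.5),None,fx=4,fy=4,interpolation=cv2.INTER_CUBIC)[:600,:800])
E
```

```text
7.85 [554.8  -68.44 670.15] [-17.44   2.95  62.11   0.02 115.14 -87.64] [ 0.46 -0.56 -3.58] 30.770464491897258
(556.9020385742188, -72.74440002441406, np.float64(648.8627388555157), 75.54013061523438, 5131)
334 72
```

View pics/s2c.png

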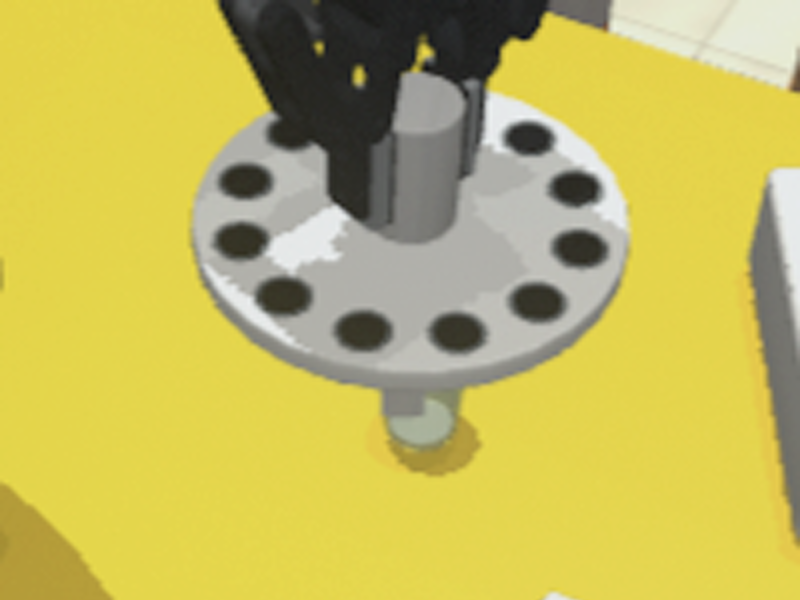

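The crop shows the disc at the centre with a hub tooth just peeking out at (403,400), and the beaker behind it at (420,425). I need a flatter view, so I'll go higher and farther.

play_rows(
  commands=[
    [[0.02, -0.02, 0.015, 0.025, 0], [0.02, -0.04, 0.04, 0.06, 0], [0.02, -0.06, 0.075, 0.095, 0], [0.02, -0.08, 0.11, 0.12, 0], [0.02, -0.08, 0.12, 0.13, 0], [0.02, -0.08, 0.12, 0.13, 0], [0.02, -0.08, 0.12, 0.13, 0]],
  ],
)

```text
time_s: 8.78
tool_pos: [475.5, 51.0, 800.4]
eef_rot: [[-0.941, 0.339, -0.003], [0.339, 0.941, 0.0], [0.003, -0.001, -1.0]]
ft_force: [0.1, -0.8, -2.8]
gripper_width: 31.2
```

```bash
cat >> h.py <<'E'
def unwrap(im,c,cal,R=24.0,zs=np.arange(-4,34,1.0)):
    """c: hub underside centre. returns bearings (deg, world) facing the camera and strip"""
    K=np.array(cal["mtx"]);T=np.array(cal["camera_from_world"]); cam=np.linalg.inv(T)[:3,3]
    b0=np.degrees(np.arctan2(cam[1]-c[1],cam[0]-c[0])); a=np.arange(b0-80,b0+80,1.0); A,Z=np.meshgrid(np.radians(a),zs[::-1])
    P=np.stack([c[0]+R*np.cos(A),c[1]+R*np.sin(A),c[2]+Z,np.ones_like(A)],-1)@T.T; uv=P[...,:3]@K.T; uv=(uv[...,:2]/uv[...,2:]).astype(np.float32)
    return a,b0,cv2.remap(im,uv[...,0],uv[...,1],cv2.INTER_CUBIC)
E
python3 - <<'E'
from h import *
np.set_printoptions(precision=2,suppress=True)
s=robot.read_state(); print(s["time_s"],s["tool_pos"],s["joint_pos"],s["ft_force"])
im,d=optics.snapshot("scene"); cv2.imwrite("pics/s3.png",im); np.save("s3.npy",d)
f=disc_fit("scene",d,s); print(f); c=optics.get_calibration("scene")
hub=np.array([f[0],f[1],f[2]-72]); a,b0,st=unwrap(im,hub,c); print("facing",b0)
K=np.array(c["mtx"]);T=np.array(c["camera_from_world"]);p=K@(T@np.append(hub+[0,0,15],1))[:3];u,v=(p[:2]/p[2]).astype(int);print(u,v)
C=cv2.resize(im[v-45:v+35,u-50:u+50],None,fx=8,fy=8,interpolation=cv2.INTER_CUBIC)[100:]
S=cv2.resize(st,(800,38*3),interpolation=cv2.INTER_CUBIC)
cv2.imwrite("pics/s3c.png",cv2.convertScaleAbs(np.vstack([C[:480],S]),alpha=1.5))
E
```

```text
8.775 [475.47  51.   800.39] [ -6.05   2.18  47.76  -0.01 130.26 -76.22] [ 0.11 -0.81 -2.81]
(0.0, 0.0, np.float64(nan), 0.0, 0)
facing -34.11278069044066
-9223372036854775808 -9223372036854775808
  return _methods._mean(a, axis=axis, dtype=dtype,
  ret = ret.dtype.type(ret / rcount)
<stdin>:7: RuntimeWarning: invalid value encountered in cast
<stdin>:8: RuntimeWarning: overflow encountered in scalar subtract
Traceback (most recent call last):
cv2.error: OpenCV(4.12.0) /io/opencv/modules/imgproc/src/resize.cpp:4208: error: (-215:Assertion failed) !ssize.empty() in function 'resize'
```

Run:
```python
from h import *
c=optics.get_calibration("scene");K=np.array(c["mtx"]);T=np.array(c["camera_from_world"]); cam=np.linalg.inv(T)[:3,3]
for x,y,z in [(475,51,800),(475,51,740),(475,51,710),(500,-50,780),(500,-50,750),(500,-100,800),(500,-100,770),(480,0,760)]:
    h=np.array([x+2,y-4,z-93]); e=np.degrees(np.arctan2(cam[2]-h[2],np.hypot(*(cam-h)[:2]))); p=K@(T@np.append(h+[0,0,15],1))[:3]; print((x,y,z),p[:2]/p[2],"elev",round(e,1),"px/mm",round(K[0,0]/p[2],2))
```

```text
(475, 51, 800) [326.3065012  -58.10967186] elev 29.3 px/mm 0.72
(475, 51, 740) [325.75587507 -17.77850388] elev 33.2 px/mm 0.66
(475, 51, 710) [3.25509667e+02 2.55285332e-01] elev 35.0 px/mm 0.64
(500, -50, 780) [306.49447598  -1.02405285] elev 35.0 px/mm 0.76
(500, -50, 750) [306.98672899  18.8279879 ] elev 37.1 px/mm 0.73
(500, -100, 800) [286.04288466   6.04545339] elev 35.7 px/mm 0.81
(500, -100, 770) [287.44437772  26.94171011] elev 37.9 px/mm 0.78
(480, 0, 760) [311.95338419 -11.30041355] elev 33.9 px/mm 0.71
```

play_rows(
  commands=[
    [[0.02, 0.01, -0.05, -0.01, 0], [0.02, 0.018, -0.1, -0.018, 0], [0.02, 0.023, -0.135, -0.023, 0], [0.02, 0.023, -0.148, -0.023, 0], [0.02, 0.023, -0.148, -0.023, 0], [0.02, 0.023, -0.148, -0.023, 0]],
  ],
)

```text
time_s: 9.57
tool_pos: [496.8, -95.6, 780.1]
eef_rot: [[-0.941, 0.338, 0.001], [0.338, 0.941, -0.0], [-0.001, 0.0, -1.0]]
ft_force: [-0.1, -0.2, -3.2]
gripper_width: 30.9
```

```bash
cat > look.py <<'E'
import sys; from h import *
np.set_printoptions(precision=2,suppress=True); n=sys.argv[1]
s=robot.read_state(); yaw=np.degrees(np.arctan2(s["eef_rot"][1][0],s["eef_rot"][0][0])); print(s["time_s"],s["tool_pos"],"yaw",yaw)
im,d=optics.snapshot("scene"); np.save(n+"_im.npy",im); np.save(n+"_d.npy",d); c=optics.get_calibration("scene")
t=s["tool_pos"]; off=2.9*np.array([0.66,-0.75]); hub=np.array([t[0]+2.1,t[1]-4.3,t[2]-21.3-72])
np.save(n+"_p.npy",np.append(hub,yaw))
a,b0,st=unwrap(im,hub,c); print("facing",b0)
K=np.array(c["mtx"]);T=np.array(c["camera_from_world"]);p=K@(T@np.append(hub+[0,0,15],1))[:3];u,v=(p[:2]/p[2]).astype(int);print(u,v)
C=cv2.resize(im[max(v-20,0):v+40,u-40:u+40],None,fx=8,fy=8,interpolation=cv2.INTER_CUBIC)
S=cv2.resize(st,(640,38*3),interpolation=cv2.INTER_CUBIC)
cv2.imwrite(f"pics/{n}.png",cv2.convertScaleAbs(np.vstack([C,S]),alpha=1.5))
E
python3 look.py n0
```

```text
9.575 [496.84 -95.61 780.11] yaw 160.24947412562446
facing -56.68830593534979
286 17
```

View pics/n0.png

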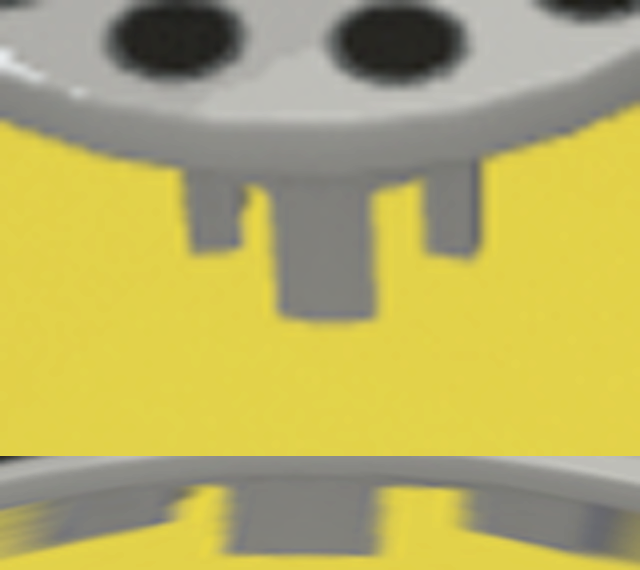

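The picture shows the facing tooth at (325,240) with side teeth at about (215,210) and (452,210). That puts the notches at about 73° mod 90, which agrees with the hole pattern (12.5° + 30k). The bar is at about 23°, so the carousel has to turn by about -50° (-0.88 rad). I'll carry it over the spindle.

play_rows(
  commands=[
    [[0.02, 0.01, 0.02, -0.02, -0.05], [0.02, 0.02, 0.05, -0.055, -0.15], [0.02, 0.032, 0.085, -0.095, -0.27], [0.02, 0.044, 0.12, -0.135, -0.4], [0.02, 0.056, 0.155, -0.175, -0.53], [0.02, 0.068, 0.19, -0.215, -0.66], [0.02, 0.08, 0.22, -0.255, -0.77], [0.02, 0.09, 0.25, -0.29, -0.85], [0.02, 0.098, 0.27, -0.32, -0.88], [0.02, 0.101, 0.278, -0.34, -0.88]],
  ],
)

```text
time_s: 10.88
tool_pos: [597.7, 183.6, 437.3]
eef_rot: [[-0.341, 0.94, -0.002], [0.94, 0.341, -0.0], [0.001, -0.002, -1.0]]
ft_force: [0.0, -1.0, -4.1]
gripper_width: 30.5
```

play_rows(
  commands=[
    [[0.02, 0, 0, -0.04, 0], [0.02, 0, 0, -0.08, 0], [0.02, 0, 0, -0.12, 0], [0.02, 0, 0, -0.15, 0], [0.02, 0, 0, -0.17, 0], [0.02, 0, 0, -0.18, 0], [0.02, 0, 0, -0.18, 0], [0.02, 0, 0, -0.18, 0], [0.02, 0, 0, -0.18, 0]],
  ],
)

```text
time_s: 12.0
tool_pos: [599.0, 181.5, 260.9]
eef_rot: [[-0.338, 0.941, 0.003], [0.941, 0.338, 0.0], [-0.001, 0.003, -1.0]]
ft_force: [-0.4, 1.0, -3.1]
gripper_width: 30.9
```

```bash
cat > chk.py <<'E'
from h import *
np.set_printoptions(precision=2,suppress=True)
s=robot.read_state(); print(s["time_s"],s["tool_pos"],s["joint_pos"],s["ft_force"],s["gripper_width"],"yaw",np.degrees(np.arctan2(s["eef_rot"][1][0],s["eef_rot"][0][0])))
for cam in ["scene","top","wrist"]:
    cal=optics.get_calibration(cam); im,d=optics.snapshot(cam); cv2.imwrite(f"pics/{cam}_l.png",im); print(cam,disc_fit(cam,d,s,cal))
    f=disc_fit(cam,d,s,cal); K=np.array(cal["mtx"]);T=np.array(cal["camera_from_world"]); R=90
    if f[4]<100: continue
    c0=f[:2]; z=f[2]; uv=[]
    for x,y in [(c0[0]-R,c0[1]-R),(c0[0]+R,c0[1]-R),(c0[0]+R,c0[1]+R),(c0[0]-R,c0[1]+R)]:
        p=K@(T@[x,y,z,1])[:3]; uv.append(p[:2]/p[2])
    H=cv2.getPerspectiveTransform(np.float32(uv),np.float32([[0,540],[540,540],[540,0],[0,0]])); r=cv2.warpPerspective(im,H,(540,540)); g=cv2.cvtColor(r,cv2.COLOR_BGR2GRAY)
    n,L,S,C=cv2.connectedComponentsWithStats((g<70).astype(np.uint8)); 
    X=np.array([((C[i][0]-270)/3,(270-C[i][1])/3) for i in range(1,n) if 700<S[i,4]<3000]); 
    if len(X): k=abs(np.hypot(*X.T)-59)<5; an=np.degrees(np.arctan2(X[k,1],X[k,0])); print("  holes mod30:",np.sort(an%30),"mean",np.degrees(np.angle(np.mean(np.exp(12j*np.radians(an)))))/12)
E
python3 chk.py
```

```text
12.0 [599.02 181.55 260.9 ] [  7.58   9.56  96.79  -0.    73.5  -12.19] [-0.38  1.03 -3.14] 30.8521239654888 yaw 109.77142040427944
scene (598.3097534179688, 174.05784606933594, np.float64(239.2543135909907), 75.21346282958984, 1862)
  holes mod30: [20.44 20.44 21.14 21.47 22.57 23.06 23.12 23.22] mean -8.064755188217154
top (599.5086059570312, 146.2067413330078, np.float64(240.45781239466726), 67.82581329345703, 558)
  holes mod30: [] mean nan
wrist (599.7882080078125, 177.97779846191406, np.float64(239.7942918250921), 74.60131072998047, 29112)
  holes mod30: [21.8  21.91 21.91 22.2  22.58 22.67 22.89] mean -7.721338807913784
  return _methods._mean(a, axis=axis, dtype=dtype,
  ret = ret.dtype.type(ret / rcount)
```

The wrist view puts the disc centre at (599.8,178.0) over the spindle at (599.0,178.3). The holes, and so a notch, are at 22.3° against the bar's 23°. I'll lower it over the tip in steps and watch the force.

play_rows(
  commands=[
    [[0.02, -0.001, 0, -0.01, 0.01], [0.02, -0.001, 0, -0.022, 0.01], [0.02, -0.001, 0, -0.034, 0.01], [0.02, -0.001, 0, -0.044, 0.01], [0.02, -0.001, 0, -0.052, 0.01], [0.02, -0.001, 0, -0.057, 0.01], [0.02, -0.001, 0, -0.061, 0.01], [0.02, -0.001, 0, -0.065, 0.01], [0.02, -0.001, 0, -0.067, 0.01]],
  ],
)

```text
time_s: 13.28
tool_pos: [597.7, 182.1, 192.6]
eef_rot: [[-0.347, 0.938, 0.001], [0.938, 0.347, 0.002], [0.001, 0.002, -1.0]]
ft_force: [-0.2, 2.2, -2.7]
gripper_width: 30.8
```

play_rows(
  commands=[
    [[0.02, 0, 0, -0.004, 0], [0.02, 0, 0, -0.008, 0], [0.02, 0, 0, -0.012, 0], [0.02, 0, 0, -0.015, 0], [0.02, 0, 0, -0.015, 0]],
  ],
)

```text
time_s: 13.9
tool_pos: [597.4, 181.9, 176.9]
eef_rot: [[-0.347, 0.938, 0.0], [0.938, 0.347, 0.001], [0.001, 0.001, -1.0]]
ft_force: [1.8, 4.6, -3.1]
gripper_width: 30.7
```

play_rows(
  commands=[
    [[0.02, 0, 0, -0.002, 0], [0.02, 0, 0, -0.004, 0], [0.02, 0, 0, -0.006, 0], [0.02, 0, 0, -0.006, 0]],
  ],
)

```text
time_s: 14.4
tool_pos: [597.4, 181.9, 171.2]
eef_rot: [[-0.347, 0.938, 0.0], [0.938, 0.347, 0.001], [0.001, 0.001, -1.0]]
ft_force: [1.8, 5.4, -1.3]
gripper_width: 30.9
```

play_rows(
  commands=[
    [[0.02, 0.0005, 0.001, -0.001, 0], [0.02, 0.0005, 0.0015, -0.002, 0], [0.02, 0.0005, 0.0015, -0.004, 0], [0.02, 0.0005, 0.0015, -0.006, 0], [0.02, 0.0005, 0.0015, -0.006, 0]],
  ],
)

```text
time_s: 15.02
tool_pos: [597.6, 182.6, 164.6]
eef_rot: [[-0.348, 0.938, -0.001], [0.938, 0.348, -0.001], [-0.0, -0.001, -1.0]]
ft_force: [0.8, 2.1, -4.1]
gripper_width: 30.7
```

The hub underside is at about 71 mm, past the bar top (81) with no resistance. Next I'll push the collar down to the boss.

play_rows(
  commands=[
    [[0.02, 0, 0.0005, -0.002, 0], [0.02, 0, 0.0005, -0.003, 0], [0.02, 0, 0.0005, -0.004, 0], [0.02, 0, 0.0005, -0.005, 0], [0.02, 0, 0.0005, -0.006, 0], [0.02, 0, 0.0005, -0.007, 0], [0.02, 0, 0.0005, -0.007, 0], [0.02, 0, 0.0005, -0.007, 0]],
  ],
)

```text
time_s: 16.02
tool_pos: [598.0, 183.3, 158.5]
eef_rot: [[-0.348, 0.938, 0.0], [0.938, 0.348, -0.0], [-0.0, -0.0, -1.0]]
ft_force: [-2.7, -1.6, 3.4]
gripper_width: 30.7
```

play_rows(
  commands=[
    [[0.02, 0, 0, -0.001, 0], [0.02, 0, 0, -0.002, 0], [0.02, 0, 0, -0.003, 0], [0.02, 0, 0, -0.0035, 0], [0.02, 0, 0, -0.0035, 0], [0.02, 0, 0, -0.0035, 0]],
  ],
)

```text
time_s: 16.77
tool_pos: [597.9, 183.4, 154.7]
eef_rot: [[-0.348, 0.938, 0.0], [0.938, 0.348, -0.0], [-0.0, 0.0, -1.0]]
ft_force: [-1.9, -1.8, 4.1]
gripper_width: 30.8
```

play_rows(
  commands=[
    [[0.02, 0, 0, -0.0005, 0], [0.02, 0, 0, -0.001, 0], [0.02, 0, 0, -0.0015, 0], [0.02, 0, 0, -0.002, 0], [0.02, 0, 0, -0.002, 0], [0.02, 0, 0, -0.002, 0]],
  ],
)

```text
time_s: 17.52
tool_pos: [598.0, 183.4, 153.8]
eef_rot: [[-0.348, 0.938, 0.0], [0.938, 0.348, -0.0], [-0.0, 0.0, -1.0]]
ft_force: [-3.3, -3.0, 7.8]
gripper_width: 30.5
```

play_rows(
  commands=[
    [[0.02, 0, 0, -0.001, 0], [0.02, 0, 0, -0.002, 0], [0.02, 0, 0, -0.003, 0], [0.02, 0, 0, -0.003, 0], [0.02, 0, 0, -0.003, 0], [0.02, 0, 0, -0.003, 0]],
  ],
)

```text
time_s: 18.27
tool_pos: [598.3, 183.4, 153.7]
eef_rot: [[-0.348, 0.938, 0.0], [0.938, 0.348, -0.001], [-0.001, -0.0, -1.0]]
ft_force: [-7.8, -2.7, 16.9]
gripper_width: 30.7
```

The stop is rigid at TCP 153.7 (hub about 60.4, seat 61) with 17 N on the wrist, so it is home. I'll relieve the push, open the fingers and retreat straight up.

play_rows(
  commands=[
    [[0.02, -0.0005, 0, 0.002, 0], [0.02, -0.0005, 0, 0.0035, 0], [0.02, -0.0005, 0, 0.0035, 0]],
  ],
)

```text
time_s: 18.65
tool_pos: [597.8, 183.5, 153.8]
eef_rot: [[-0.348, 0.938, 0.001], [0.938, 0.348, 0.0], [-0.0, 0.001, -1.0]]
ft_force: [-1.9, -2.3, 5.2]
gripper_width: 30.6
```

play_rows(
  commands=[
    [[0.05, 0, 0, 0, 0], [0.085, 0, 0, 0, 0], [0.085, 0, 0, 0, 0], [0.085, 0, 0, 0, 0], [0.085, 0, 0, 0, 0], [0.085, 0, 0, 0, 0], [0.085, 0, 0, 0, 0], [0.085, 0, 0, 0, 0]],
  ],
)

```text
time_s: 19.65
tool_pos: [597.4, 183.5, 153.4]
eef_rot: [[-0.348, 0.938, 0.0], [0.938, 0.348, 0.0], [0.0, 0.0, -1.0]]
ft_force: [0.2, 1.1, 0.8]
gripper_width: 85.0
```

play_rows(
  commands=[
    [[0.085, 0, 0, 0.01, 0], [0.085, 0, 0, 0.03, 0], [0.085, 0, 0, 0.06, 0], [0.085, 0, 0, 0.09, 0], [0.085, 0, 0, 0.12, 0], [0.085, 0, 0, 0.14, 0], [0.085, 0, 0, 0.15, 0], [0.085, 0, 0, 0.15, 0], [0.085, 0, 0, 0.15, 0]],
  ],
)

```text
time_s: 20.78
tool_pos: [596.8, 183.4, 301.7]
eef_rot: [[-0.348, 0.938, -0.003], [0.938, 0.348, -0.0], [0.001, -0.003, -1.0]]
ft_force: [-0.1, 0.2, -0.1]
gripper_width: 84.9
```

Run:
```python
from h import *
np.set_printoptions(precision=2,suppress=True)
s=robot.read_state(); print(s["time_s"],s["tool_pos"],s["ft_force"],s["gripper_width"])
for cam in ["scene","wrist","top"]:
    cal=optics.get_calibration(cam); im,d=optics.snapshot(cam); W=cloud(cam,d,cal); h=W[...,2]; cv2.imwrite(f"pics/{cam}_f.png",im)
    r=np.hypot(W[...,0]-598,W[...,1]-178); m=np.isfinite(h)&(abs(h-133)<8)&(r<90)&(r>20); q=W[m]
    if len(q)<50: print(cam,len(q)); continue
    A=np.c_[q[:,:2]-[598,178],np.ones(len(q))]; print(cam,"disc z/tilt mm/m",np.linalg.lstsq(A,q[:,2],rcond=None)[0]*[1000,1000,1],np.median(q[:,2]),cv2.minEnclosingCircle(q[:,:2].astype(np.float32)))
    k=W[np.isfinite(h)&(h>165)&(h<190)&(r<20)]; print("   knob top",np.median(k[:,2]) if len(k) else None)
    if cam!="wrist":
        m2=np.isfinite(h)&(abs(W[...,0]-441)<70)&(abs(W[...,1]+62)<70)&(h>52)&(h<70); print("   small",W[m2].mean(0))
```

```text
20.775 [596.81 183.36 301.71] [-0.07  0.17 -0.1 ] 84.91937899104074
scene disc z/tilt mm/m [  0.37   3.26 131.96] 132.07643816823804 ((596.152099609375, 176.23695373535156), 77.18687438964844)
   knob top 175.88755823474924
   small [441.36 -67.63  59.29]
wrist disc z/tilt mm/m [  0.31  -0.09 133.17] 133.16295023608458 ((598.3900146484375, 178.95481872558594), 74.93234252929688)
   knob top 177.93514287382703
top disc z/tilt mm/m [  3.27 -10.95 132.85] 133.30330055127047 ((600.9635009765625, 164.59573364257812), 72.87022399902344)
   knob top 177.39218153364914
   small [442.03 -60.69  60.1 ]
```

View pics/scene_f.png

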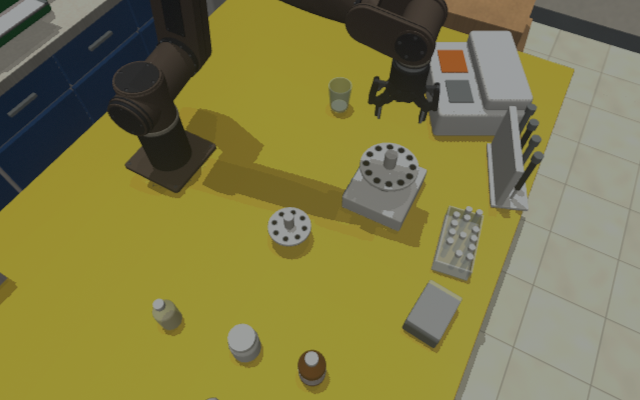

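The picture shows the carousel level on the drive at (390,165), the gripper clear above it, and everything else where it started. I'll hand it in.

```bash
python3 -c "
from workcell import job; print(job.job_done())"
```

```text
the job is handed in; nothing more can be done
None
```

The larger carousel is on the spindle, pushed fully home and released, and I handed the job in at about 21 s of the 58 s allowed.

**How it went:** I gripped the knob and held the carousel up to the scene camera to read the notch angle. I turned it about 50° so a notch lay over the bar, which the wrist camera put at about 23°. The hub passed the bar without resistance. The collar slid down under a light push, and the hub stopped rigidly on the boss at about 17 N on the wrist, far below the 120 N limit.

**Last checks:**
- **Height:** the wrist camera puts the disc's upper face at 133.2 mm and the knob top at 177.9 mm. Fully home they should be at 133 and 178.
- **Level and centre:** the disc is level, and its centre at (598.4, 179.0) is within 1 mm of the measured spindle axis.
- **Gripper:** it is open and about 110 mm above the knob, and the wrist force reads about zero.
- **Other things:** the last scene picture shows the small carousel, bottles, jar and beaker where they started. I re-measured only the small carousel by numbers.

**Disagreements:**
- **Scene camera:** it read the disc about 1 mm lower and 2–3 mm to the side of the wrist camera.
- **Top camera:** its disc centre and tilt were off, most likely because the arm was in its view, so I disregarded them. Its heights agreed.
- **Arm position:** the measured tool position often differed by up to about 5 mm from the commanded one, so I steered by the measured values.

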